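# Raise the counterweighted barrier and pass the dish

### The arm

A 6-joint arm with a two-finger parallel gripper is mounted at the origin on a cart in front of the work surface, level with it; the furniture and walls round the work are solid. World frame = base frame: x ahead of the robot, y to its left, z up, the work surface at z = 0. Lengths are in mm, angles in rad, forces in N, time in s.
With the tool pointing down it reaches from about 300 to 775 mm from the base axis. Payload 14.6 kg.
Tool frame: the origin (TCP) lies between the finger pads; the fingertips stand 8 mm ahead of it and the grasp point (between the pads) lies 11 mm behind it; y points along the fingers, x is the direction in which the jaws open and shut, and the axes are right-handed (so a half turn about y gives the same grasp; the last joint's range is limited). The gripper opens to 94 mm and grips with 3 to 60 N. Pads are 16 mm wide; open, the fingers measure 119 mm over their backs; the gripper's body (75 mm by 177 mm) begins 78 mm behind the grasp point.
Start: joints at [1.187, 0.3, 1.521, -0, 1.321, -0.067], TCP at [171.337, 522.621, 190.546] pointing down, gripper open.
Joint ranges: [-3.03, 3.03], [-0.79, 2.21], [0.23, 2.52], [-1.04, 4.18], [0, 3.07], [-2.55, 2.55]. Speed limits (rad/s): [2.22, 2.22, 2.57, 3.14, 3.14, 3.14].

### API

Orientations are given as [roll, pitch, yaw] about the fixed x, y, z axes, in that order (R = Rz(yaw) Ry(pitch) Rx(roll)).
In Python, from cell import read_state, imaging, order gives the robot as it stands. The module is installed in compiled form; this text tells all that it offers.
- The arm moves only by the shell command python3 -m handwheel 'ROWS' [FORCE]. ROWS is JSON, a list that holds one entry, the list of rows, each a list of 7 numbers: the shift along the tool's x, y, z in mm, then the turn, a rotation vector about the tool's x, y, z in degrees, then the opening, from -1 (shut) to 1 (fully open), so that 0 is half open. A call has 1 to 5 rows; each row is the pose to reach, as a shift and turn from the pose measured when the call began, along the tool's axes at that moment; what a row does not reach only later rows make up. A row lasts 1/12 s, in which the tool goes at most 41.7 mm and 7.16 degrees, less where a joint would pass 70% of its speed; a pose out of reach is approached as far as the arm can. A call with a gripper value outside its range is refused whole. The fingers move at their own pace and stop on an object; FORCE is the grip in N (left out, the last holds). Time passes only in rows, so rows that repeat a pose let the fingers close. It gives the time, the measured TCP pose, the force and the opening at its end, in the units of the state.
- read_state(): the state, without advancing time (a new reading comes with each control period).
- imaging.camera(name): name is "scene" or "side" or "wrist"; returns (picture, depth): 384x512x3 uint8, red, green, blue; 384x512 float32, mm along the optical axis (not along the pixel's ray), 0 where there is no reading.
- imaging.get_calibration(name): a dict with "mtx" (3x3 intrinsics, pixels), "world_from_camera" (4x4, takes a point from camera to world coordinates); the wrist camera has in their place "hand_eye" (4x4, takes a point from camera to tool coordinates, whose origin is the TCP and whose axes are the tool frame's). Camera axes: x right, y down, z forward; pixel columns grow to the right and rows downward; lengths in mm; the calibration is good to about 2 mm. A picture is of the moment at which its call begins: read the wrist's pose just before it. get_calibration takes no time and is no camera call.
- order.sign_off(): hands the job in, once; it reports no verdict.
The state is a dict: "clock": time; "joints": joint angles; "qd": joint speeds; "effort": joint torques, N m; "eef_pos": TCP position; "eef_rot": TCP orientation; "wrist_force": force on the tool from outside, world axes, zero at the start; "moment": the same for the moment, N m; "finger_gap": finger opening in mm.
Only numpy, scipy, OpenCV 4.12 (cv2) and the standard library are available. Lean on these libraries where they do the work, as an engineer would, in place of code of your own. Each camera call takes 0.05 s, during which the arm holds its last target.

### The job

With the fingertips, push the grey barrier arm of the small aluminium transfer lane up past its balance point, so that it falls open against its stop and stays raised by itself. Then push the petri dish that waits in the lane along under the raised arm, fully home against the end stop of the lane. Only push: do not lift, tip or carry the dish, and leave the other things on the bench where they stand.

Things in the scene. Friction and masses are not known exactly. Their poses are not given: they have to be found in the camera images.
- lane: Transfer lane, fixed to the worktop: aluminium T-shaped board 6 mm thick, 280 mm along y (x from -70 to +14 mm), with a tongue 90 mm wide back to x = +72 under the hinge post. Origin on its underside, z up. The lane runs along its y axis, centred at x = -30: two guide rails, inner faces 67 mm apart, tops at z = 18, open at the +y end; lane floor at z = 6. The barrier arm crosses it at y = 0.
- end_stop (a point): Middle of the lane's end stop, a low wall across the lane at its -y end, 24 mm high: this point is on its face (lane x = -30, y = -120, z = 15 mm), which looks to lane +y; turned as the lane.
- pivot (a point): Point on the barrier's hinge axis (the lane's y axis) at the middle of its steel hinge post: x = +52, y = 0, z = 35 mm on the lane, on the side away from the robot. The post is 34 x 46 mm, 46 mm high. Turned as the lane.
- barrier (a joint): Barrier arm angle, rad: 0 = down, level across the lane; grows as the free end goes up; stop at 1.6 (just past upright). The dark counterweight above the hinge makes it over-centre: below about 0.77 rad it falls back down, beyond that it falls open against the stop by itself within about a second and stays. Turning it by the push plate takes about 5 N at most.
- bar_mid (a point): Middle of the arm, 62 mm from the hinge: a grey bar 16 mm square that reaches 123 mm from the hinge along lane -x, toward the robot, at hinge height when down. A blade under it (55 to 109 mm from the hinge) reaches 23 mm below its centre line and blocks the dish. Turns with the arm. Raised, the arm stands over the post and the lane is free from above.
- push_face (a point): Point on the push plate, the upright grey plate at the arm's free end: 44 mm wide, 6 mm thick, from 8 mm below to 88 mm above hinge level when down. The point is on the face toward the robot, 124 mm from the hinge axis along the arm and 58 mm above hinge level; turns with the arm. Push this face away from the robot and upward, along its circle about the hinge; in front of it is free room.
- dish_centre (a point): Centre (half-way up) of the petri dish to be passed: a round shallow clear dish with pale filling, 63 mm diameter, 15 mm high, about 30 g, lying on the lane's floor between the rails, on the lane's +y side of the barrier.
- bay (a point): Where the dish's centre is when it is fully home: on the lane's floor, touching the end stop (lane x = -30, y = -88.5, z = 13.5 mm); turned as the lane. The raised arm keeps about 55 mm behind the middle line of the lane, so keep the narrow side of a gripper toward it.
- weight: Bystander: calibration weight with knob, 28 mm diameter, 35 mm high, on the worktop close in front of the lane, on the dish's side of the barrier; origin at underside.
- stopper: Bystander: rubber stopper, 32 mm diameter, 28 mm high, on the worktop close in front of the lane, on the end stop's side; origin at underside.
- spare_dish: Bystander: another petri dish, 63 mm diameter, 15 mm high, on the worktop right of the lane; origin at underside.
- flask: Bystander: stoppered conical flask, 66 mm diameter, 111 mm high; origin at underside.
- crucible: Bystander: porcelain crucible, 40 mm diameter, 30 mm high; origin at underside.
- beaker: Bystander: glass beaker, 70 mm diameter, 92 mm high; origin at underside.
- vial: Bystander: capped sample vial, 27 mm diameter, 59 mm high, right of the lane; origin at underside.
There are look-alikes about, which are no part of the job. Leave any brown or orange look-alike of the part that bears dish_centre alone.

How it is judged:
By the outcome, as a careful person would: the job done as asked, in the order asked, and still so for the second after the job is handed in, with the robot touching nothing.
It also fails if it takes over 61 s, if anything falls off the work surface, if the arm or the gripper's body presses on something with over 40 N, if the wrist force passes 120 N, or if a joint passes its speed limit or range.

## Working session

There is one attempt and no reset: what is moved stays moved. The work goes in short steps, Python scripts to look and compute and a shell command to move; the robot and the scene stay as the last step left them, time stands still between calls to the robot, and variables do not carry over. Pictures are saved under pics/ and viewed, and the job is handed in when it is done.

```bash
mkdir -p pics; python3 - <<'E'
from cell import read_state, imaging
import cv2,json
print(read_state())
for n in ("scene","side","wrist"):
    p,d=imaging.camera(n); cv2.imwrite(f"pics/{n}0.png",p[:,:,::-1]); import numpy as np; np.save(f"{n}0.npy",d); np.save(f"{n}0p.npy",p)
    print(n,imaging.get_calibration(n))
E
```

```text
{'clock': 0.0, 'joints': array([ 1.18738026e+00,  3.00494310e-01,  1.52157593e+00,  2.27137198e-05,
        1.32069796e+00, -6.66033393e-02]), 'qd': array([-8.74915530e-04, -1.15238738e-03,  4.73932681e-04,  4.02022392e-04,
        4.87832363e-04,  3.88279911e-05]), 'effort': array([ 1.60855368e-03, -5.31804156e+01, -3.52741027e+01,  7.08844280e-02,
        2.42916163e-02, -1.35237083e-04]), 'eef_pos': array([171.24108366, 522.37044917, 189.97578751]), 'eef_rot': array([-1.57069614e+00,  1.17148037e-03,  1.25397802e+00]), 'wrist_force': array([ 0.19007666,  1.18196491, -0.11845151]), 'moment': array([ 0.02837791,  0.03734342, -0.01229781]), 'finger_gap': 94.21156771198275}
scene {'mtx': array([[439.02991611,   0.        , 251.08075558],
       [  0.        , 439.02991611, 200.95652814],
       [  0.        ,   0.        ,   1.        ]]), 'world_from_camera': array([[ 6.80999035e-01, -4.78098149e-01,  5.54673304e-01,
        -3.19582266e+02],
       [-7.32283864e-01, -4.45452899e-01,  5.15103929e-01,
        -7.70192248e+02],
       [ 8.10596374e-04, -7.56963589e-01, -6.53456554e-01,
[... 467 characters left out ...]
+03],
       [ 2.17997121e-02, -8.57104600e-01, -5.14680947e-01,
         7.77212766e+02],
       [ 0.00000000e+00,  0.00000000e+00,  0.00000000e+00,
         1.00000000e+00]])}
wrist {'mtx': array([[265.51223233,   0.        , 258.08341028],
       [  0.        , 265.51223233, 192.89679554],
       [  0.        ,   0.        ,   1.        ]]), 'hand_eye': array([[ 9.99999547e-01,  9.22585222e-04, -2.33775293e-04,
        -4.02528452e-01],
       [ 4.86815203e-04, -2.84763421e-01,  9.58597704e-01,
        -1.94889093e+02],
       [ 8.17817424e-04, -9.58597383e-01, -2.84763741e-01,
         8.28770118e+01],
       [ 0.00000000e+00,  0.00000000e+00,  0.00000000e+00,
         1.00000000e+00]])}
```

View pics/scene0.png

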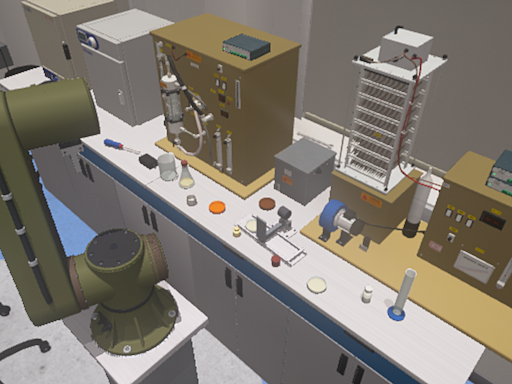

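View pics/side0.png

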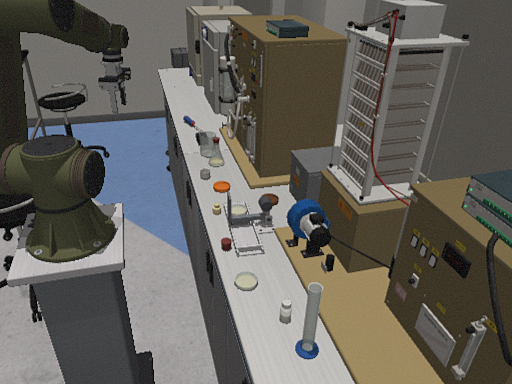

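View pics/wrist0.png

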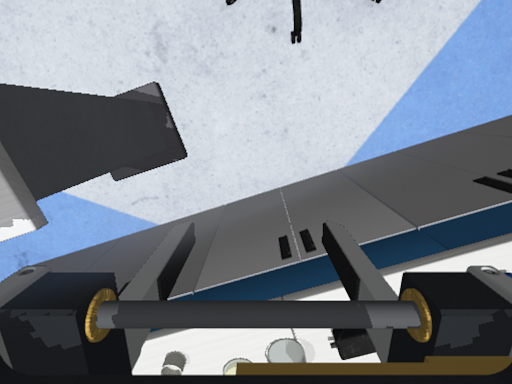

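```bash
python3 - <<'E'
import cv2
a=cv2.imread("pics/scene0.png")[180:310,170:350]; cv2.imwrite("pics/c1.png",cv2.resize(a,None,fx=4.4,fy=4.4,interpolation=2))
a=cv2.imread("pics/side0.png")[165:275,190:310]; cv2.imwrite("pics/c2.png",cv2.resize(a,None,fx=5.4,fy=5.4,interpolation=2))
E
```

```text
(no output)
```

View pics/c1.png

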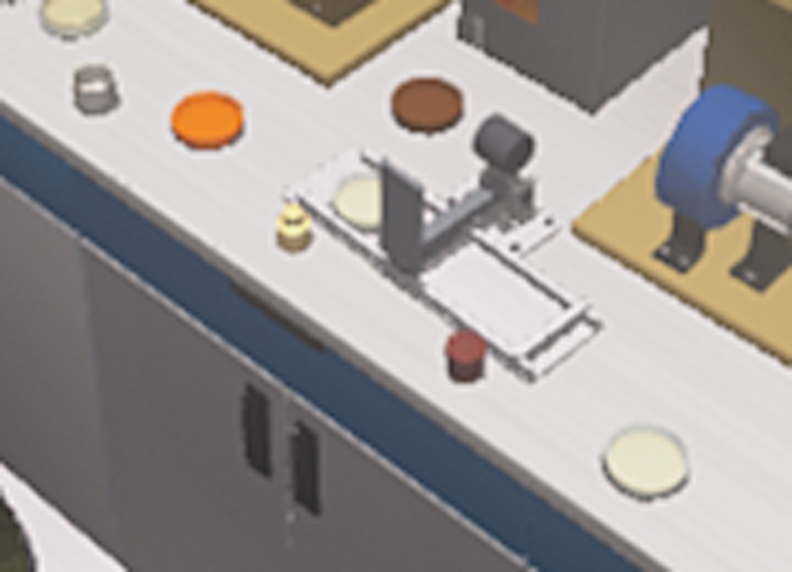

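View pics/c2.png

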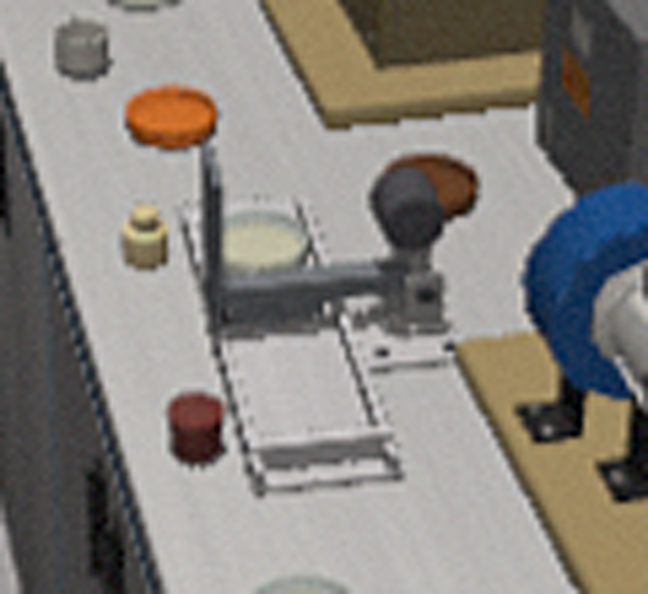

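The dish to push is the pale one between the rails, at scene (252,225) and side (238,210). The pale dish at scene (316,285) lies on the bare bench, so it is the spare. The orange dish at (217,207) and the brown one at (267,203) are look-alikes. The end stop is at scene (298,256), and the stopper (red) is on its side. Next I'll work out the lane pose.

```bash
cat > h.py <<'E'
import numpy as np
from cell import imaging, read_state
from scipy.spatial.transform import Rotation as Rn
def ray(cal,u,v,T=None):
    T=cal["world_from_camera"] if T is None else T
    d=T[:3,:3]@np.linalg.solve(cal["mtx"],[u,v,1]); return T[:3,3],d
def onplane(cal,u,v,z,T=None):
    o,d=ray(cal,u,v,T); return o+d*(z-o[2])/d[2]
def wristT(st):
    T=np.eye(4);T[:3,:3]=Rn.from_euler('xyz',st["eef_rot"]).as_matrix();T[:3,3]=st["eef_pos"]
    return T@imaging.get_calibration("wrist")["hand_eye"]
E
python3 - <<'E'
from h import *
np.set_printoptions(suppress=True,precision=1)
sc=imaging.get_calibration("scene");si=imaging.get_calibration("side")
for nm,(x,y),z in [("stopFront",(530,380),3),("stopBack",(602,323),3),("openFront",(288,193),6),("openBack",(362,152),6),("tongueR",(556,220),6),("dish",(358,200),18),("weight",(293,243),0),("stopper",(464,375),0),("platetopL",(383,160),123),("plateTopR",(422,182),123),("spare",(645,460),15)]:
    print(nm,onplane(sc,170+x/4.4,180+y/4.4,z))
for nm,(x,y),z in [("stopFront",(258,492),3),("stopBack",(400,475),3),("openFront",(182,206),6),("openBack",(300,203),6),("tongueR",(455,348),6),("dish",(260,238),18),("weight",(145,262),0),("stopper",(196,460),0),("platetopL",(205,148),123),("spare",(300,590),15)]:
    print(nm,onplane(si,190+x/5.4,165+y/5.4,z))
E
```

```text
stopFront [ 469.7 -215.     3. ]
stopBack [ 552.4 -219.4    3. ]
openFront [488.3  57.6   6. ]
openBack [566.8  46.8   6. ]
tongueR [ 614.5 -124.5    6. ]
dish [512.5   1.1  18. ]
weight [453.7  18.2   0. ]
stopper [ 441.7 -173.9    0. ]
platetopL [477.4 -57.1 123. ]
plateTopR [479.4 -94.6 123. ]
spare [ 459.1 -328.    15. ]
stopFront [ 465.6 -217.2    3. ]
stopBack [ 543.1 -221.8    3. ]
openFront [484.4  61.2   6. ]
openBack [558.3  47.3   6. ]
tongueR [ 606.2 -123.5    6. ]
dish [519.4  -3.3  18. ]
weight [450.8  13.4   0. ]
stopper [ 440.2 -179.9    0. ]
platetopL [472.7 -60.6 123. ]
spare [ 464.6 -308.1   15. ]
```

```bash
python3 -m handwheel '[[[0,-40,0,0,-7,0,-1],[0,-60,0,0,-14,0,-1],[0,-60,0,0,-14.7,0,-1],[0,-60,0,0,-14.7,0,-1]]]' 20; python3 - <<'E'
from h import *
st=read_state();R=Rn.from_euler('xyz',st["eef_rot"]).as_matrix();print(R.round(3));print(R.T@(np.array([400,-80,250])-st["eef_pos"]))
E
```

```text
clock: 0.48
eef_pos: [171.4, 522.7, 250.6]
eef_rot: [-1.571, -0.001, 1.51]
wrist_force: [-0.7, -0.0, -0.7]
finger_gap: 70.9
[[ 0.06   0.    -0.998]
 [ 0.998  0.001  0.06 ]
 [ 0.001 -1.    -0.   ]]
[-5.87813822e+02  3.43202510e-01 -2.64600643e+02]
```

```bash
python3 -m handwheel '[[[-36,0,-16,0,0,0,-1],[-72,0,-32,0,0,0,-1],[-108,0,-48,0,0,0,-1],[-144,0,-64,0,0,0,-1],[-180,0,-80,0,0,0,-1]]]'
python3 -m handwheel '[[[-36,0,-16,0,0,0,-1],[-72,0,-32,0,0,0,-1],[-108,0,-48,0,0,0,-1],[-144,0,-64,0,0,0,-1],[-180,0,-80,0,0,0,-1]]]'
python3 -m handwheel '[[[-36,0,-16,0,0,0,-1],[-72,0,-32,0,0,0,-1],[-108,0,-48,0,0,0,-1],[-108,0,-48,0,0,0,-1],[-108,0,-48,0,0,0,-1]]]'
python3 - <<'E'
from h import *
import cv2
st=read_state();R=Rn.from_euler('xyz',st["eef_rot"]).as_matrix();print(st["eef_pos"],st["eef_rot"]);print(R.T@(np.array([400,-80,250])-st["eef_pos"]))
p,d=imaging.camera("wrist");cv2.imwrite("pics/w1.png",p[:,:,::-1]);np.savez("w1.npz",p=p,d=d,T=wristT(st))
E
```

```text
clock: 0.9
eef_pos: [240.1, 336.1, 249.1]
eef_rot: [-1.57, 0.001, 1.509]
wrist_force: [1.2, 0.0, 0.9]
finger_gap: 37.0
clock: 1.32
eef_pos: [308.4, 149.6, 248.2]
eef_rot: [-1.568, 0.002, 1.507]
wrist_force: [0.5, 0.5, -0.5]
finger_gap: 4.0
clock: 1.73
eef_pos: [349.2, 37.1, 247.1]
eef_rot: [-1.566, 0.002, 1.5]
wrist_force: [-0.2, -0.1, -0.3]
finger_gap: 0.5
[349.17188339  37.12233462 247.0649466 ] [-1.56624354  0.00187865  1.49998554]
[-113.23796408   -2.99085164  -58.97432951]
```

View pics/w1.png

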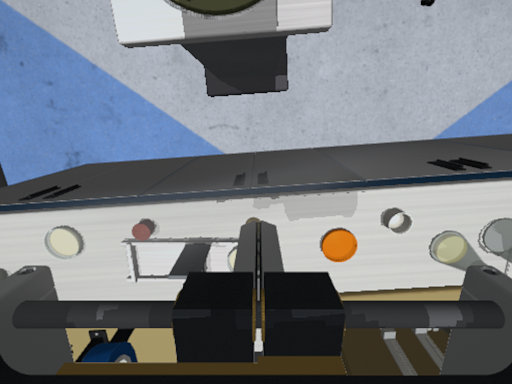

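```bash
python3 - <<'E'
import cv2
a=cv2.imread("pics/w1.png")[205:305,90:290]; cv2.imwrite("pics/w1c.png",cv2.resize(a,None,fx=4,fy=4,interpolation=2))
E
```

```text
(no output)
```

View pics/w1c.png

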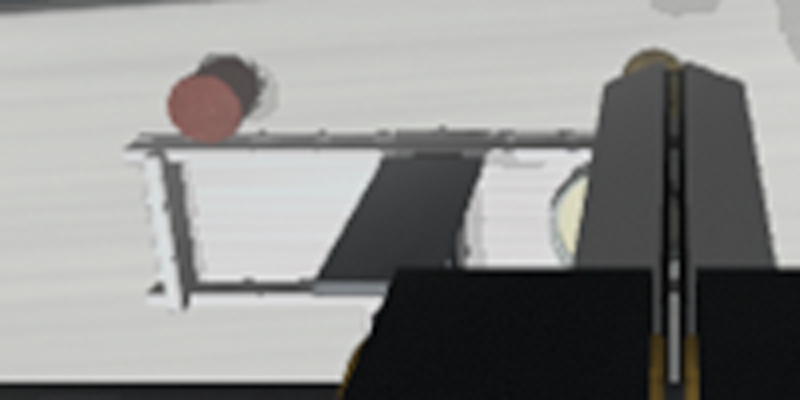

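```bash
python3 - <<'E'
from h import *
np.set_printoptions(suppress=True,precision=1)
c=imaging.get_calibration("wrist");T=np.load("w1.npz")["T"]
for n,(x,y),z in [("boardFL",(128,150),6),("boardBL",(148,294),6),("plateLbot",(383,157),27),("plateRbot",(486,157),27),("plateLtop",(318,283),123),("dishR",(552,215),21),("stopper top",(204,107),28)]:
    print(n,onplane(c,90+x/4,205+y/4,z,T))
# candidate lane
a=-0.06;o=np.array([544,-84])
R=np.array([[np.cos(a),-np.sin(a)],[np.sin(a),np.cos(a)]])
for n,l in [("boardFL",(-70,-140)),("boardBL",(14,-140)),("openF",(-70,140)),("openB",(14,140)),("tongueR",(72,-45)),("plateL",(-72,-22)),("plateR",(-72,22)),("bay",(-30,-88.5))]: print(n,o+R@np.array(l))
E
```

```text
boardFL [ 470.7 -219.8    6. ]
boardBL [ 545.4 -226.4    6. ]
plateLbot [471.7 -97.8  27. ]
plateRbot [474.8 -53.4  27. ]
plateLtop [470.6 -94.7 123. ]
dishR [508.2 -28.8  21. ]
stopper top [ 442.7 -170.    28. ]
boardFL [ 465.7 -219.6]
boardBL [ 549.6 -224.6]
openF [482.5  59.9]
openB [566.4  54.9]
tongueR [ 613.2 -133.2]
plateL [ 470.8 -101.6]
plateR [473.4 -57.7]
bay [ 508.7 -170.5]
```

```bash
python3 -m handwheel '[[[-27,0,-22,0,0,0,-1],[-54,0,-44,0,0,0,-1],[-81,0,-67,0,0,0,-1],[-108,0,-89,0,0,0,-1],[-108,0,-89,0,0,0,-1]]]'
python3 -m handwheel '[[[0,35,0,0,0,0,-1],[0,70,0,0,0,0,-1],[0,105,0,0,0,0,-1],[0,140,0,0,0,0,-1],[0,158,0,0,0,0,-1]]]'
python3 -m handwheel '[[[0,0,0,0,0,0,-1]]]'
```

```text
clock: 2.2
eef_pos: [432.2, -76.9, 245.7]
eef_rot: [-1.565, 0.002, 1.502]
wrist_force: [0.6, 1.0, -1.0]
finger_gap: 0.6
clock: 2.62
eef_pos: [429.2, -74.6, 83.9]
eef_rot: [-1.56, 0.001, 1.504]
wrist_force: [-0.4, -0.4, 0.4]
finger_gap: 0.3
clock: 2.7
eef_pos: [427.2, -72.3, 80.7]
eef_rot: [-1.554, -0.0, 1.505]
wrist_force: [0.7, 0.3, 0.1]
finger_gap: 0.9
```

```bash
python3 -m handwheel '[[[0,-8,-8,-0.5,0,0,-1],[0,-12,-16,-1,0,0,-1],[0,-12,-25,-1,0,0,-1],[-2,-12,-32,-1,0,0,-1],[-3,-12,-35,-1,0,0,-1]]]'; python3 -m handwheel '[[[0,0,-1,0,0,0,-1],[0,-1,-3,0,0,0,-1]]]'
```

```text
clock: 3.12
eef_pos: [461.2, -77.0, 93.0]
eef_rot: [-1.566, -0.001, 1.506]
wrist_force: [-38.8, 9.8, 30.3]
finger_gap: 0.7
clock: 3.28
eef_pos: [461.7, -77.1, 94.2]
eef_rot: [-1.559, -0.002, 1.506]
wrist_force: [-33.8, 1.5, 21.5]
finger_gap: 0.9
```

```bash
python3 - <<'E'
from h import *
import cv2
print(read_state()["wrist_force"],read_state()["moment"])
for n,(y,x) in (("scene",(150,170)),("side",(120,170))):
    p,d=imaging.camera(n); cv2.imwrite(f"pics/{n}2.png",cv2.resize(p[y:y+150,x:x+190,::-1],None,fx=4,fy=4,interpolation=2))
E
```

```text
[-33.80939663   1.4929428   21.46292984] [ 0.29582104  6.39137063 -0.01708889]
```

View pics/scene2.png

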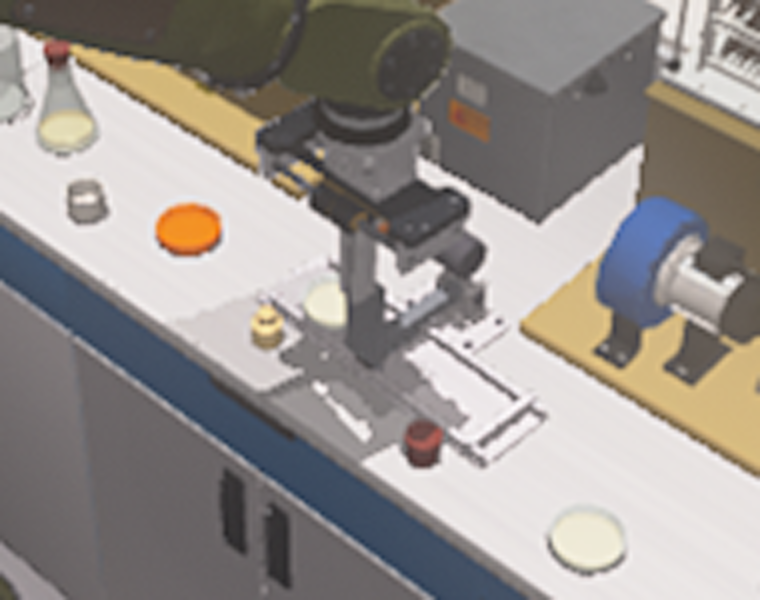

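View pics/side2.png

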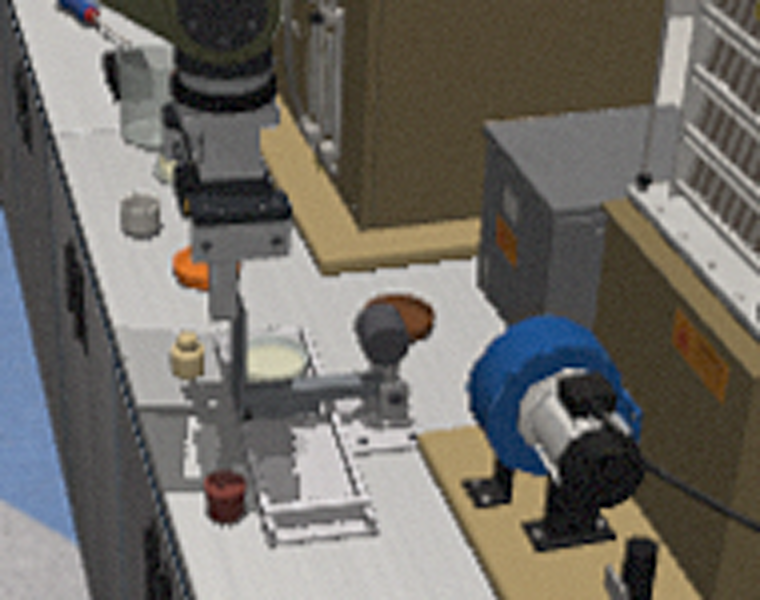

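```bash
python3 -m handwheel '[[[0,-7,-2,0,0,0,-1],[0,-14,-5,0,0,0,-1],[0,-20,-9,0,0,0,-1]]]'
```

```text
clock: 3.63
eef_pos: [471.8, -77.9, 115.2]
eef_rot: [-1.56, -0.002, 1.506]
wrist_force: [-1.0, 1.0, -0.6]
finger_gap: 0.7
```

```bash
python3 -m handwheel '[[[0,-7,-6,0,0,0,-1],[0,-14,-12,0,0,0,-1],[0,-21,-18,0,0,0,-1],[0,-26,-24,0,0,0,-1]]]'; python3 - <<'E'
from h import *
import cv2
for n,(y,x) in (("side",(120,170)),):
    p,d=imaging.camera(n); cv2.imwrite(f"pics/{n}3.png",cv2.resize(p[y:y+150,x:x+190,::-1],None,fx=4,fy=4,interpolation=2))
E
```

```text
clock: 3.97
eef_pos: [497.0, -79.7, 141.9]
eef_rot: [-1.561, -0.001, 1.506]
wrist_force: [-1.3, 0.6, -0.8]
finger_gap: 0.4
```

View pics/side3.png

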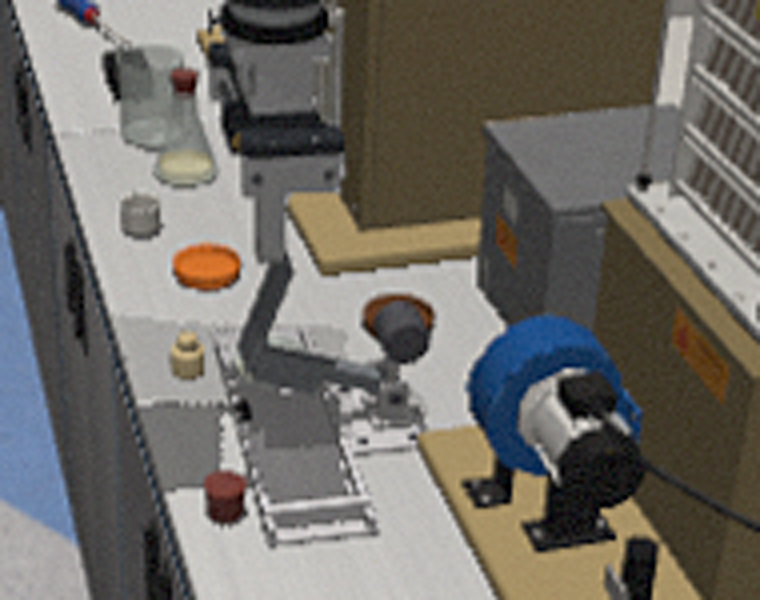

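```bash
python3 -m handwheel '[[[0,-6,-7,0,0,0,-1],[0,-12,-14,0,0,0,-1],[0,-17,-21,0,0,0,-1],[0,-21,-29,0,0,0,-1],[0,-24,-37,0,0,0,-1]]]';python3 -m handwheel '[[[0,-3,-8,0,0,0,-1],[0,-6,-16,0,0,0,-1],[0,-8,-24,0,0,0,-1],[0,-8,-24,0,0,0,-1]]]'; python3 - <<'E'
from h import *
import cv2
for n,(y,x) in (("side",(120,170)),):
    p,d=imaging.camera(n); cv2.imwrite(f"pics/{n}4.png",cv2.resize(p[y:y+150,x:x+190,::-1],None,fx=4,fy=4,interpolation=2))
E
```

```text
clock: 4.43
eef_pos: [535.9, -82.3, 166.7]
eef_rot: [-1.563, -0.001, 1.506]
wrist_force: [-0.6, 0.3, -0.6]
finger_gap: 0.3
clock: 4.77
eef_pos: [561.1, -84.0, 174.8]
eef_rot: [-1.564, -0.001, 1.506]
wrist_force: [-0.4, -0.4, -0.1]
finger_gap: 0.3
```

View pics/side4.png

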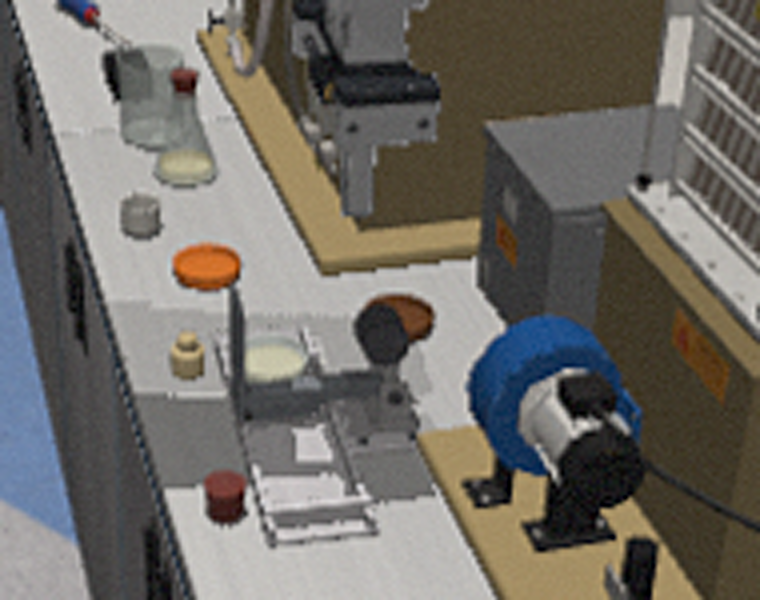

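The tip slipped off the plate and the arm has dropped back down (side crop: plate upright at (237,345)). Nothing else moved. I'll retry with the tip lower on the plate and check part-way.

```bash
python3 -m handwheel '[[[0,0,33,-0.5,0,0,-1],[0,0,66,-0.5,0,0,-1],[0,0,99,-0.5,0,0,-1],[0,0,130,-0.5,0,0,-1],[0,0,130,-0.5,0,0,-1]]]'
python3 -m handwheel '[[[0,30,0,0,0,0,-1],[0,60,0,0,0,0,-1],[0,85,0,0,0,0,-1],[0,102,0,0,0,0,-1],[0,102,0,0,0,0,-1]]]'
python3 -m handwheel '[[[0,0,-10,0,0,0,-1],[0,0,-20,0,0,0,-1],[0,0,-26,0,0,0,-1],[0,0,-28,0,0,0,-1]]]'
```

```text
clock: 5.23
eef_pos: [426.6, -74.9, 175.2]
eef_rot: [-1.571, -0.001, 1.506]
wrist_force: [-0.3, 0.5, 0.3]
finger_gap: 0.5
clock: 5.65
eef_pos: [424.9, -74.4, 70.3]
eef_rot: [-1.566, -0.002, 1.506]
wrist_force: [0.3, 0.7, -0.5]
finger_gap: 0.4
clock: 5.98
eef_pos: [454.5, -76.4, 71.2]
eef_rot: [-1.569, -0.002, 1.506]
wrist_force: [-0.3, -0.0, 0.3]
finger_gap: 0.5
```

```bash
python3 -m handwheel '[[[0,0,-7,0,0,0,-1],[0,-6,-12,0,0,0,-1],[0,-14,-15,0,0,0,-1],[0,-22,-18,0,0,0,-1],[0,-30,-22,0,0,0,-1]]]'
python3 - <<'E'
from h import *
import cv2
for n,(y,x) in (("side",(120,170)),):
    p,d=imaging.camera(n); cv2.imwrite(f"pics/{n}5.png",cv2.resize(p[y:y+150,x:x+190,::-1],None,fx=4,fy=4,interpolation=2))
E
```

```text
clock: 6.4
eef_pos: [476.7, -77.9, 101.8]
eef_rot: [-1.568, -0.002, 1.506]
wrist_force: [-1.9, 1.4, -0.5]
finger_gap: 0.9
```

View pics/side5.png

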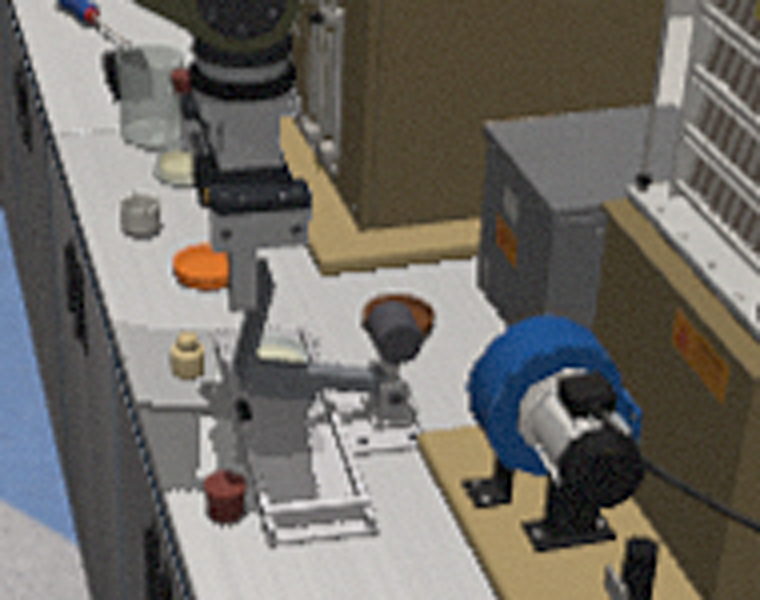

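```bash
python3 -m handwheel '[[[0,-8,-6,0,0,0,-1],[0,-17,-12,0,0,0,-1],[0,-25,-19,0,0,0,-1],[0,-33,-27,0,0,0,-1],[0,-39,-36,0,0,0,-1]]]'
python3 - <<'E'
from h import *
import cv2
for n,(y,x) in (("side",(120,170)),):
    p,d=imaging.camera(n); cv2.imwrite(f"pics/{n}6.png",cv2.resize(p[y:y+150,x:x+190,::-1],None,fx=4,fy=4,interpolation=2))
E
```

```text
clock: 6.87
eef_pos: [514.9, -80.6, 143.7]
eef_rot: [-1.572, -0.001, 1.506]
wrist_force: [-0.1, -0.2, -0.0]
finger_gap: 0.2
```

View pics/side6.png

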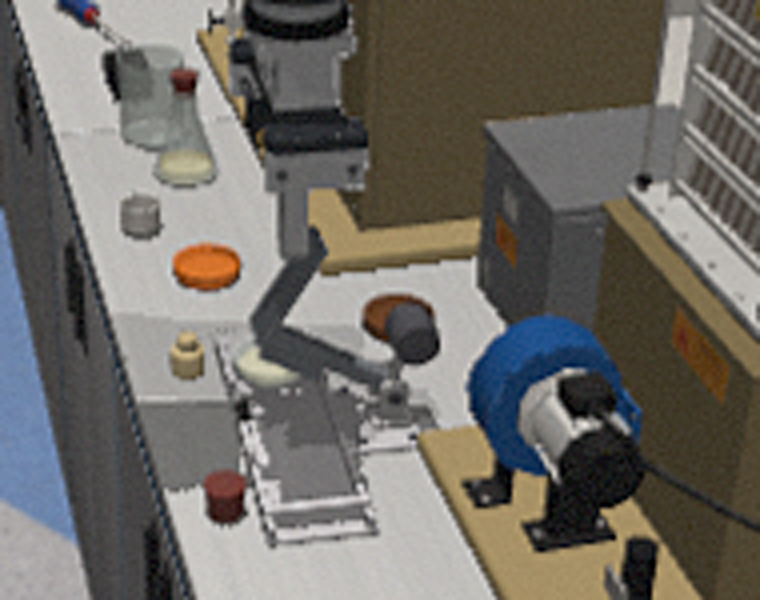

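```bash
python3 -m handwheel '[[[0,-4,-10,0,0,0,-1],[0,-8,-20,0,0,0,-1],[0,-11,-30,0,0,0,-1],[0,-13,-40,0,0,0,-1],[0,-13,-50,0,0,0,-1]]]'
python3 - <<'E'
from h import *
import cv2
for n,(y,x) in (("side",(120,170)),):
    p,d=imaging.camera(n); cv2.imwrite(f"pics/{n}7.png",cv2.resize(p[y:y+150,x:x+190,::-1],None,fx=4,fy=4,interpolation=2))
E
```

```text
clock: 7.33
eef_pos: [567.8, -84.2, 159.8]
eef_rot: [-1.578, -0.001, 1.506]
wrist_force: [-3.1, 0.5, 20.4]
finger_gap: 0.5
```

View pics/side7.png

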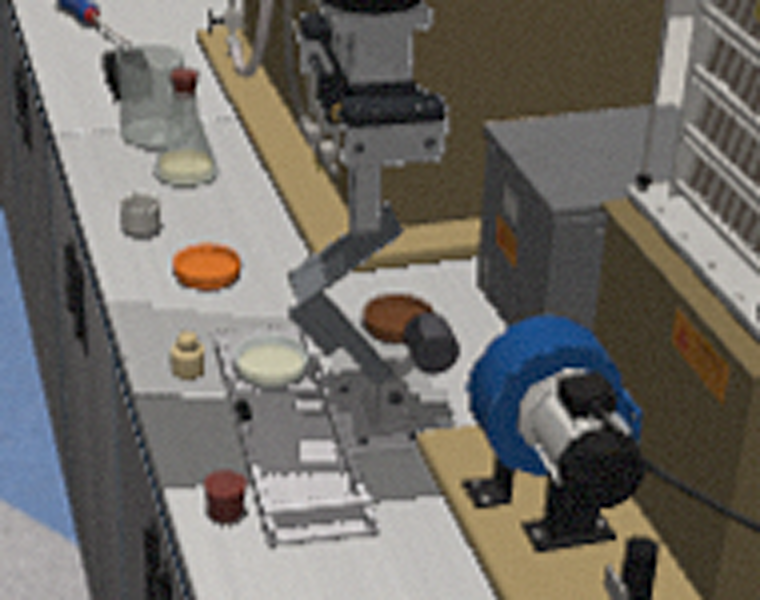

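```bash
python3 -m handwheel '[[[0,-3,-8,0,0,0,-1],[0,-6,-16,0,0,0,-1],[0,-7,-24,0,0,0,-1],[0,-7,-30,0,0,0,-1]]]'
python3 - <<'E'
from h import *
import cv2
for n,(y,x) in (("side",(120,170)),):
    p,d=imaging.camera(n); cv2.imwrite(f"pics/{n}8.png",cv2.resize(p[y:y+150,x:x+190,::-1],None,fx=4,fy=4,interpolation=2))
E
```

```text
clock: 7.72
eef_pos: [600.0, -86.4, 167.8]
eef_rot: [-1.581, -0.0, 1.506]
wrist_force: [0.2, -0.2, -0.8]
finger_gap: 0.7
```

View pics/side8.png

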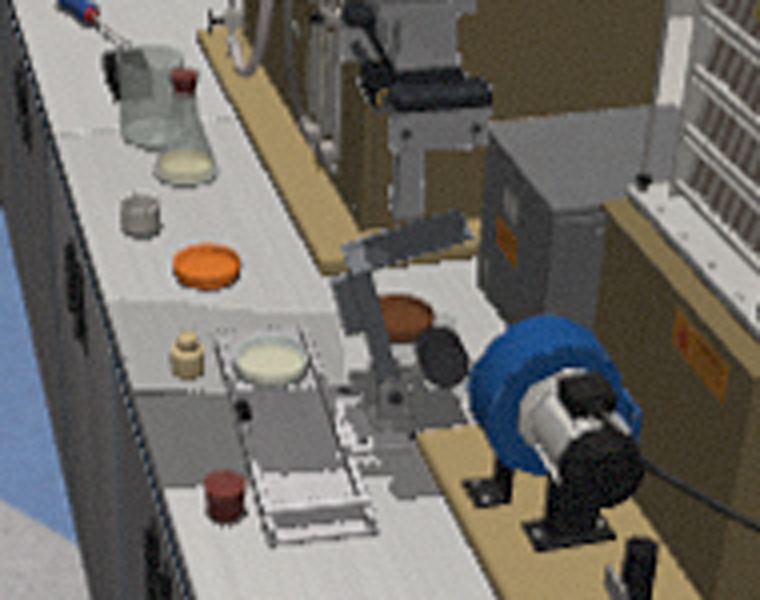

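```bash
python3 -m handwheel '[[[0,-30,10,0.5,0,0,-1],[0,-60,30,1,0,0,-1],[0,-85,60,1,0,0,-1],[0,-85,95,1,0,0,-1],[0,-85,130,1,0,0,-1]]]'
python3 -m handwheel '[[[30,0,20,0,0,0,-1],[65,0,35,0,0,0,-1],[100,0,50,0,0,0,-1],[130,0,50,0,0,0,-1],[150,0,50,0,0,0,-1]]]'
python3 -m handwheel '[[[0,0,0,0,0,0,-1],[0,0,0,0,0,0,-1]]]'
python3 - <<'E'
from h import *
import cv2
for n,(y,x) in (("side",(120,170)),("scene",(150,170)),("wrist",(180,150))):
    st=read_state()
    p,d=imaging.camera(n); cv2.imwrite(f"pics/{n}9.png",cv2.resize(p[y:y+150,x:x+190,::-1],None,fx=4,fy=4,interpolation=2))
    np.savez(n+"9.npz",p=p,d=d,T=wristT(st))
E
```

```text
clock: 8.18
eef_pos: [468.7, -77.8, 251.9]
eef_rot: [-1.565, 0.0, 1.506]
wrist_force: [-1.3, 0.3, 0.1]
finger_gap: 0.7
clock: 8.6
eef_pos: [427.8, 77.3, 252.7]
eef_rot: [-1.567, -0.001, 1.507]
wrist_force: [0.4, 0.1, 0.3]
finger_gap: 0.6
clock: 8.77
eef_pos: [427.5, 77.9, 252.6]
eef_rot: [-1.567, -0.001, 1.509]
wrist_force: [0.0, 0.5, -0.1]
finger_gap: 0.4
```

View pics/side9.png

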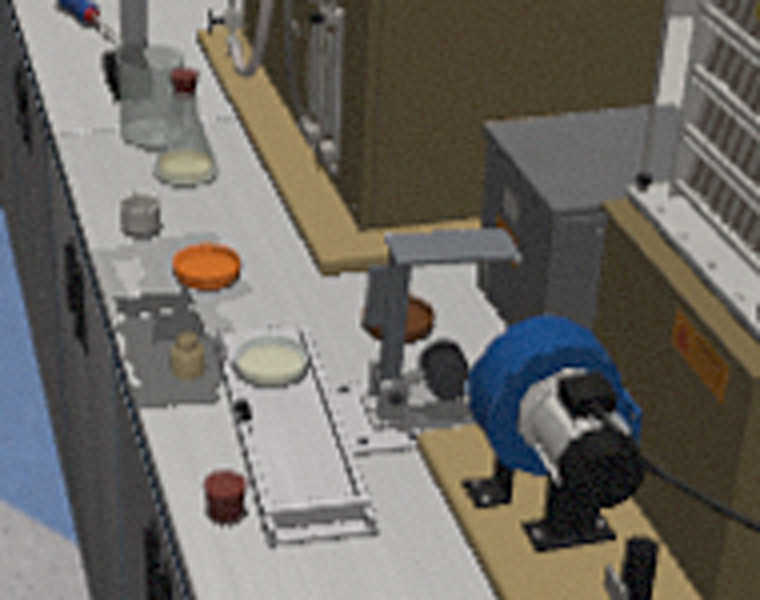

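View pics/scene9.png

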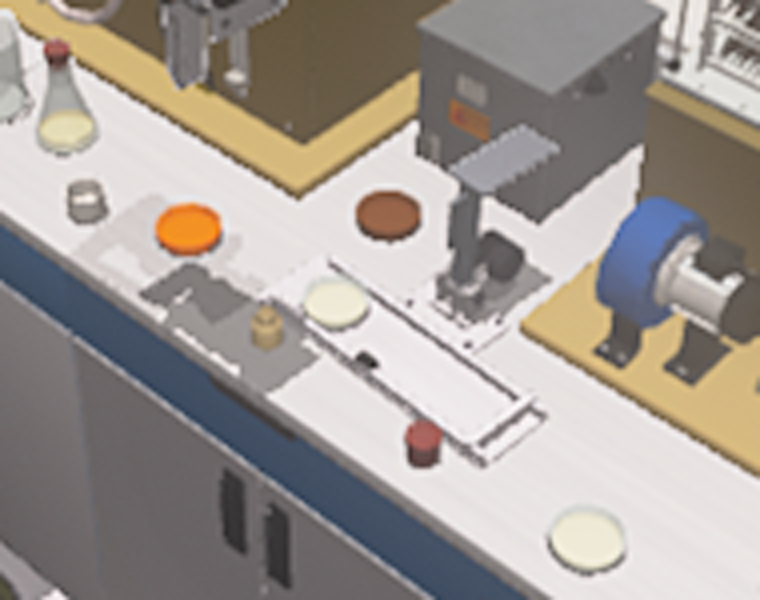

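View pics/wrist9.png

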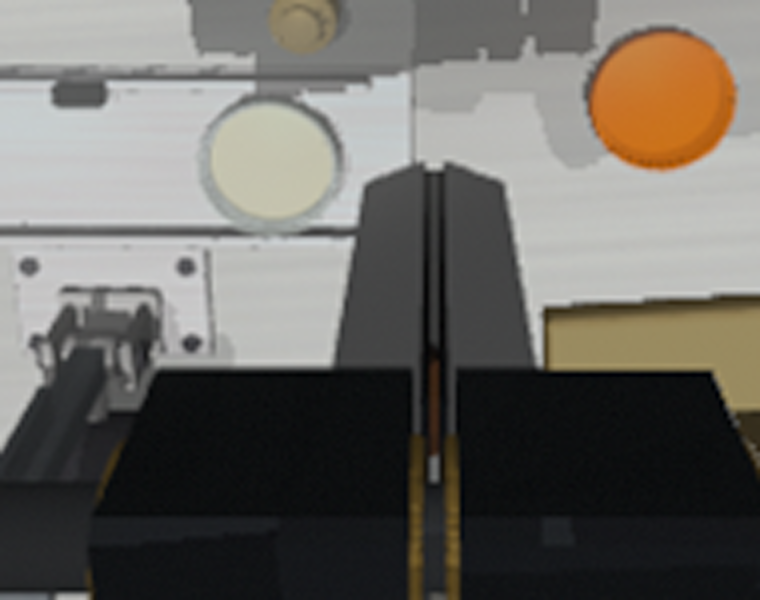

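The arm stands upright against its stop: at side crop (395,330) the plate is level on top. In the wrist crop the pale lane dish is at (270,165), between the rails, with the orange look-alike well apart at (665,98).

```bash
python3 - <<'E'
from h import *
import cv2
np.set_printoptions(suppress=True,precision=1)
c=imaging.get_calibration("wrist");T=np.load("wrist9.npz")["T"]
pt=lambda x,y,z:onplane(c,150+x/4,180+y/4,z,T)
print("dish",pt(272,165,19),"edges",pt(204,160,19),pt(342,160,15), "front/back rail at open end",pt(370,80,18),pt(355,232,18),"board end",pt(412,120,6),"patch",pt(80,92,18))
print("rail front far",pt(0,72,18),"rail back far",pt(0,232,18),"weight",pt(305,20,30))
sc=imaging.get_calibration("scene");si=imaging.get_calibration("side")
print(onplane(sc,170+337/4,150+303/4,19),onplane(si,170+270/4,120+360/4,19))
st=read_state();R=Rn.from_euler('xyz',st["eef_rot"]).as_matrix();print(R.round(3))
E
```

```text
dish [517.7   0.7  19. ] edges [513.5 -28.5  19. ] [518.8  30.8  15. ] front/back rail at open end [482.   46.2  18. ] [552.2  33.9  18. ] board end [505.5  62.2   6. ] patch [479.6 -77.7  18. ]
rail front far [ 468.6 -110.1   18. ] rail back far [ 542.3 -123.3   18. ] weight [451.   22.8  30. ]
[517.7  -8.2  19. ] [515.7  -9.6  19. ]
[[ 0.1 -0.  -1. ]
 [ 1.   0.   0.1]
 [ 0.  -1.   0. ]]
```

```bash
python3 -m handwheel '[[[-2,0,-32,0,0,0,-1],[-4,0,-64,0,0,0,-1],[-6,0,-94,0,0,0,-1],[-6,0,-94,0,0,0,-1],[-6,0,-94,0,0,0,-1]]]'
python3 -m handwheel '[[[0,35,0,0,0,0,-1],[0,70,0,0,0,0,-1],[0,105,0,0,0,0,-1],[0,140,0,0,0,0,-1],[0,170,0,0,0,0,-1]]]'
python3 -m handwheel '[[[0,0,0,0,0,0,-1],[0,0,0,0,0,0,-1]]]'
python3 - <<'E'
from h import *
import cv2
for n,(y,x) in (("side",(120,170)),("wrist",(180,150))):
    st=read_state()
    p,d=imaging.camera(n); cv2.imwrite(f"pics/{n}10.png",cv2.resize(p[y:y+150,x:x+190,::-1],None,fx=4,fy=4,interpolation=2))
E
```

```text
clock: 9.33
eef_pos: [521.7, 63.1, 251.1]
eef_rot: [-1.565, -0.0, 1.504]
wrist_force: [-0.4, 0.1, 0.3]
finger_gap: 0.7
clock: 9.75
eef_pos: [519.3, 62.6, 79.5]
eef_rot: [-1.564, 0.0, 1.504]
wrist_force: [1.0, 0.3, -1.2]
finger_gap: 0.8
clock: 9.92
eef_pos: [518.3, 62.2, 79.6]
eef_rot: [-1.562, 0.0, 1.503]
wrist_force: [1.3, -0.3, 1.4]
finger_gap: 0.4
```

View pics/side10.png

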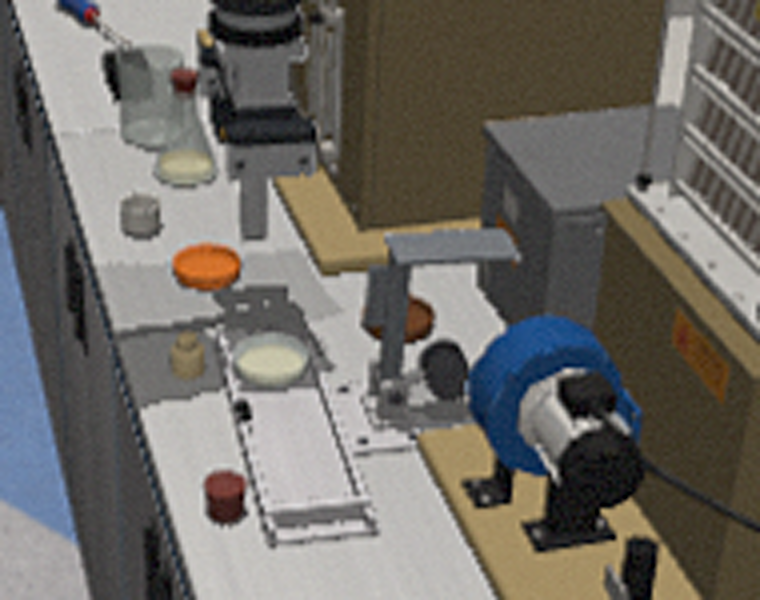

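View pics/wrist10.png

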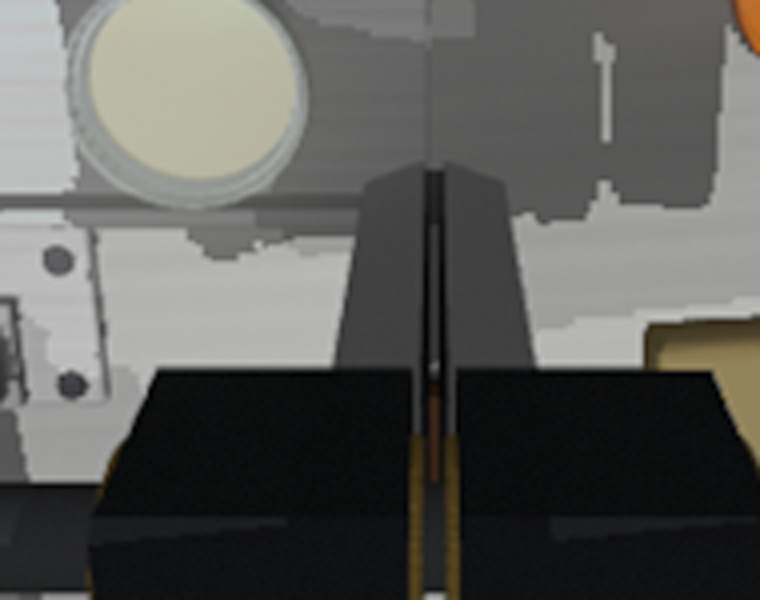

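```bash
python3 -m handwheel '[[[0,20,-2,-0.5,0,0,-1],[0,40,-2,-0.5,0,0,-1],[0,55,-2,-0.5,0,0,-1],[0,60,-2,-0.5,0,0,-1]]]'
python3 -m handwheel '[[[0,0,0,0,0,0,-1]]]'
python3 - <<'E'
from h import *
import cv2
for n,(y,x) in (("side",(120,170)),("wrist",(180,150))):
    st=read_state()
    p,d=imaging.camera(n); cv2.imwrite(f"pics/{n}11.png",cv2.resize(p[y:y+150,x:x+190,::-1],None,fx=4,fy=4,interpolation=2))
E
```

```text
clock: 10.35
eef_pos: [522.1, 62.3, 22.1]
eef_rot: [-1.577, -0.0, 1.503]
wrist_force: [-0.8, 0.0, 0.1]
finger_gap: 0.4
clock: 10.43
eef_pos: [522.5, 62.3, 22.9]
eef_rot: [-1.577, -0.0, 1.503]
wrist_force: [-0.8, -0.2, -0.2]
finger_gap: 0.3
```

View pics/side11.png

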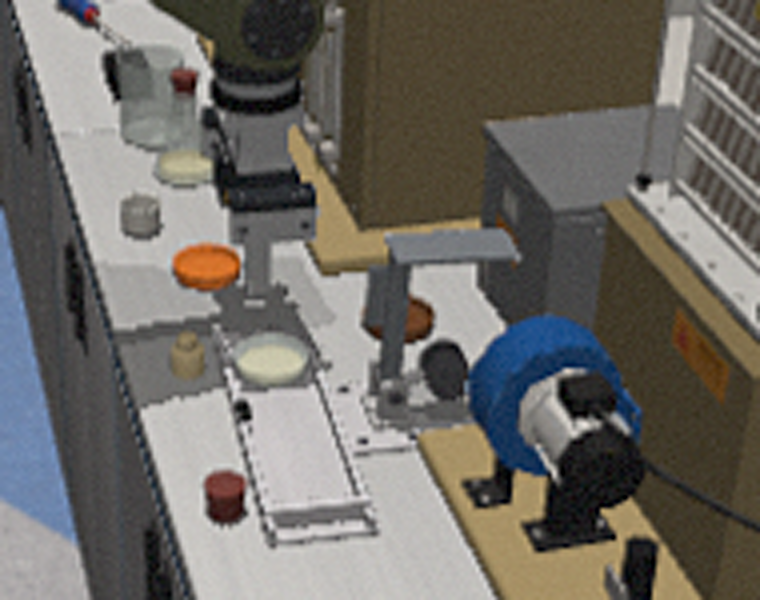

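View pics/wrist11.png

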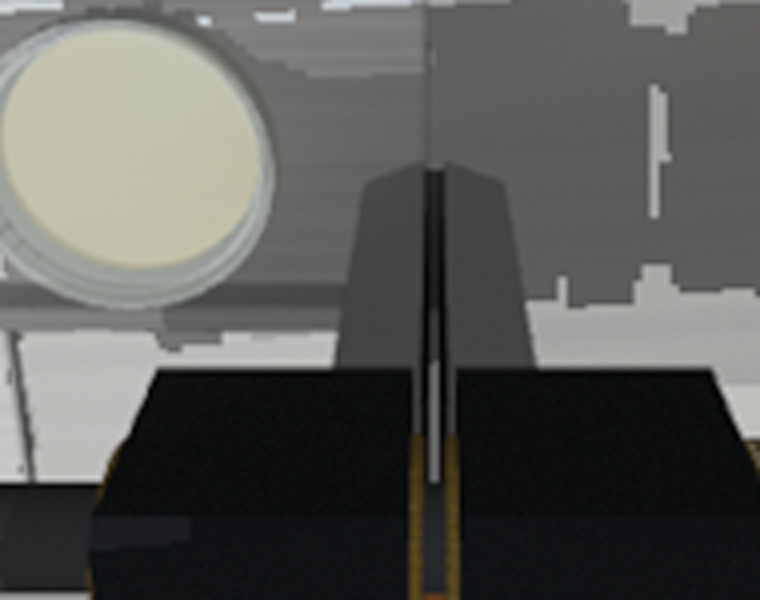

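```bash
python3 - <<'E'
from h import *
c=imaging.get_calibration("wrist");st=read_state();T=wristT(st);np.set_printoptions(suppress=True,precision=1)
pt=lambda x,y,z:onplane(c,150+x/4,180+y/4,z,T)
print("dish L,R",pt(272,165,19),"top",pt(130,20,20),"bottom",pt(130,305,8), "fill",pt(130,143,17),"tip",pt(435,165,15),"railback",pt(340,285,18),pt(0,280,18),"railback outer",pt(340,305,18))
for P in ([514.5,62,15],[522,62,15],[522,62,30]):
    q=np.linalg.inv(T)@np.r_[P,1];q=c["mtx"]@q[:3];q/=q[2];print(P,(q[0]-150)*4,(q[1]-180)*4)
E
```

```text
dish L,R [521.3  29.3  19. ] top [488.9   5.5  20. ] bottom [557.3  -8.1   8. ] fill [515.4   0.7  17. ] tip [525.2  62.2  15. ] railback [549.9  40.4  18. ] [543.9 -31.   18. ] railback outer [554.7  40.   18. ]
[514.5, 62, 15] 430.545859669601 116.64185427183736
[522, 62, 15] 432.99431409676686 150.74659098487768
[522, 62, 30] 433.06569748985 180.52832393563835
```

```bash
python3 - <<'E'
from h import *
si=imaging.get_calibration("side")
Ti=np.linalg.inv(si["world_from_camera"])
for P in ([514,50,15],[530,50,15],[522,62,15],[522,62,30]):
    q=Ti@np.r_[P,1];q=si["mtx"]@q[:3];q/=q[2];print(P,(q[0]-170)*4,(q[1]-120)*4)
E
```

```text
[514, 50, 15] 251.42919702607674 326.2980256107503
[530, 50, 15] 269.6519814087053 323.9800234101182
[522, 62, 15] 257.29321297363583 317.8228033410685
[522, 62, 30] 257.3396386937435 303.0052562047397
```

```bash
python3 - <<'E'
from h import *
import cv2
np.set_printoptions(suppress=True,precision=1)
si=imaging.get_calibration("side")
p,d=imaging.camera("side")
T=si["world_from_camera"];K=si["mtx"]
v,u=np.mgrid[170:205,226:242]
P=np.stack([(u-K[0,2])/K[0,0],(v-K[1,2])/K[1,1],np.ones_like(u,float)],-1)*d[170:205,226:242,None]
W=P@T[:3,:3].T+T[:3,3]
for r in range(35): print(170+r,(170+r-120)*4,W[r,8],p[170+r,234])
E
```

```text
170 200 [500.9 -20.5 175.7] [55 54 57]
171 204 [500.2 -23.3 173.8] [29 28 30]
172 208 [499.8 -25.1 171.3] [48 51 48]
173 212 [501.4 -18.4 164. ] [95 97 94]
174 216 [500.1 -23.9 163.6] [100 100  96]
175 220 [502.2 -15.3 155.3] [103 103 101]
176 224 [501.  -20.1 154.4] [99 98 97]
177 228 [502.8 -12.8 146.7] [102 104 101]
178 232 [501.3 -18.9 146.7] [100  98  97]
179 236 [502.5 -14.  140.3] [102  99 100]
180 240 [503.1 -11.5 135.2] [103 101 100]
181 244 [518.3  52.1  94.2] [100  99  97]
182 248 [517.6  49.2  92. ] [99 97 94]
183 252 [518.5  52.7  86.1] [96 93 94]
184 256 [519.1  55.2  80.8] [93 94 93]
185 260 [517.8  49.6  80.3] [99 99 97]
186 264 [518.2  51.5  75.2] [103 104 100]
187 268 [518.3  51.7  71.3] [96 96 95]
188 272 [518.7  53.6  66.2] [98 99 97]
189 276 [517.7  49.4  64.8] [101 100  99]
190 280 [518.3  51.5  59.6] [103 104 102]
191 284 [517.8  49.4  57. ] [104 103 102]
192 288 [518.4  52.   51.5] [101  99  99]
193 292 [519.4  56.   45. ] [87 83 86]
194 296 [534.1 117.7   2. ] [73 73 73]
195 300 [532.1 109.4   3.1] [158 158 155]
196 304 [530.8 103.6   2.6] [128 128 126]
197 308 [530.6 102.8  -1.1] [82 79 78]
198 312 [528.2  92.9   1.1] [85 86 84]
199 316 [526.9  87.4   0.5] [90 90 86]
200 320 [525.6  81.7   0.1] [88 86 85]
201 324 [523.   71.    2.9] [88 89 84]
202 328 [519.8  57.4   7.8] [101  99 102]
203 332 [512.4  26.5  24.2] [121 122 121]
204 336 [511.5  22.8  22.6] [150 154 148]
```

The closed tips measure about 43 mm high with the side camera's depth, while the TCP reads 23. They stand higher than nominal, which also explains the earlier slip. I'll go down in small checked steps.

```bash
cat > tip.py <<'E'
from h import *
import cv2,sys
np.set_printoptions(suppress=True,precision=1)
si=imaging.get_calibration("side");st=read_state()
p,d=imaging.camera("side");T=si["world_from_camera"];K=si["mtx"]
v,u=np.mgrid[0:384,0:512]
W=(np.stack([(u-K[0,2])/K[0,0],(v-K[1,2])/K[1,1],np.ones_like(u,float)],-1)*d[...,None])@T[:3,:3].T+T[:3,3]
e=st["eef_pos"]
m=(abs(W[...,0]-e[0])<14)&(abs(W[...,1]-e[1]+12)<7)&(W[...,2]<e[2]+80)&(p.max(2)<125)
z=np.sort(W[m][:,2]);print("tcp",e,"n",len(z),"lowest",z[:12])
cv2.imwrite("pics/"+sys.argv[1],cv2.resize(p[120:270,170:360,::-1],None,fx=4,fy=4,interpolation=2))
E
python3 -m handwheel '[[[0,5,0,0.3,0,0,-1],[0,10,0,0.3,0,0,-1],[0,13,0,0.3,0,0,-1],[0,13,0,0.3,0,0,-1]]]'
python3 tip.py s12.png
```

```text
clock: 10.92
eef_pos: [522.8, 62.3, 10.2]
eef_rot: [-1.573, -0.001, 1.503]
wrist_force: [-0.0, -0.5, 0.3]
finger_gap: 0.3
tcp [522.8  62.3  10.2] n 84 lowest [ 7.1  7.1  7.3  8.1  9.7 10.6 33.9 34.2 35.5 35.8 36.4 37.2]
```

View pics/s12.png

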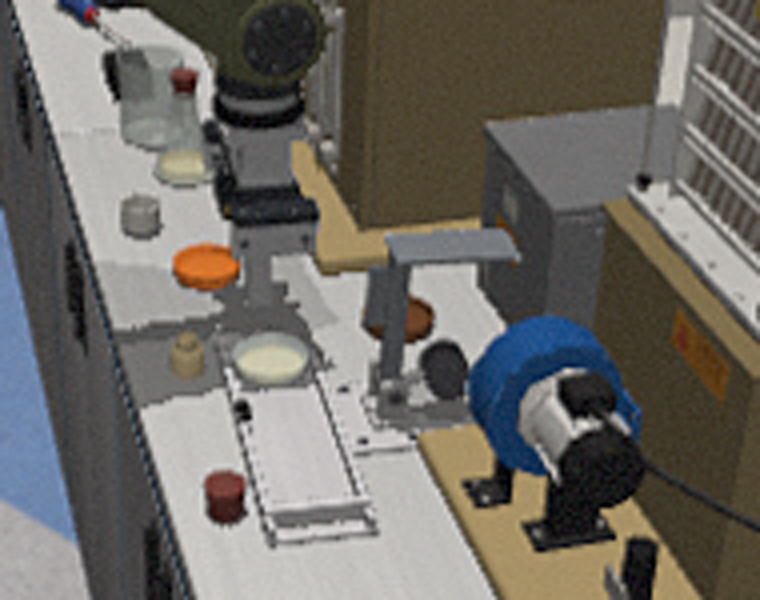

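```bash
python3 -m handwheel '[[[0,5,0,0.2,0,0,-1],[0,10,0,0.2,0,0,-1],[0,14,0,0.2,0,0,-1],[0,14,0,0.2,0,0,-1]]]'
python3 tip.py s13.png
```

```text
clock: 11.3
eef_pos: [522.4, 62.3, -4.6]
eef_rot: [-1.568, -0.0, 1.503]
wrist_force: [0.3, 0.7, -0.4]
finger_gap: 0.3
tcp [522.4  62.3  -4.6] n 79 lowest [ 5.2  7.   7.5  9.2  9.4  9.8 16.5 17.2 18.6 19.8 21.5 22.4]
```

View pics/s13.png

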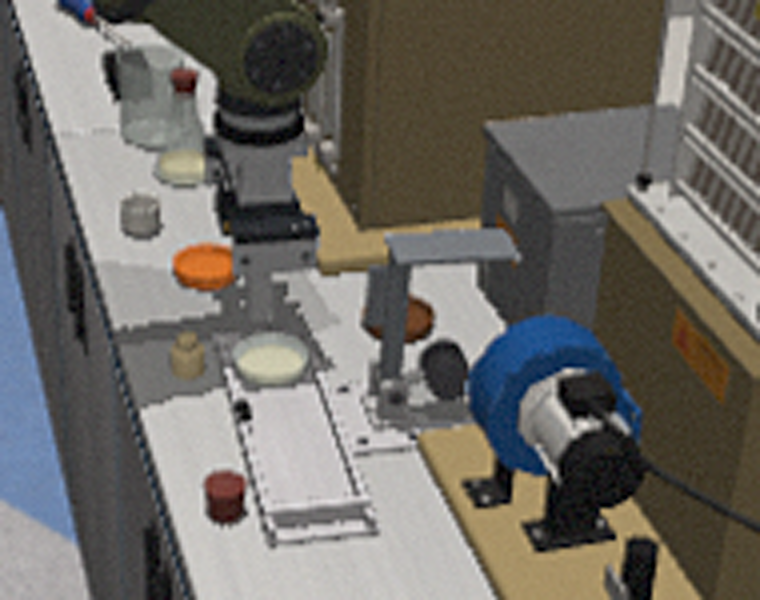

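```bash
python3 -m handwheel '[[[0,3,1,-0.2,0,0,-1],[0,5,2,-0.2,0,0,-1],[0,5,2,-0.2,0,0,-1]]]'
python3 tip.py s14.png
python3 - <<'E'
from h import *
import cv2
p,d=imaging.camera("wrist");cv2.imwrite("pics/w14.png",cv2.resize(p[180:330,150:340,::-1],None,fx=4,fy=4,interpolation=2))
E
```

```text
clock: 11.6
eef_pos: [521.1, 62.4, -8.7]
eef_rot: [-1.574, -0.001, 1.503]
wrist_force: [1.3, -0.9, 4.6]
finger_gap: 0.2
tcp [521.1  62.4  -8.7] n 81 lowest [ 5.5  6.   6.8  7.3  8.1  8.3  8.4  8.6 10.2 12.7 13.1 14.6]
```

View pics/w14.png

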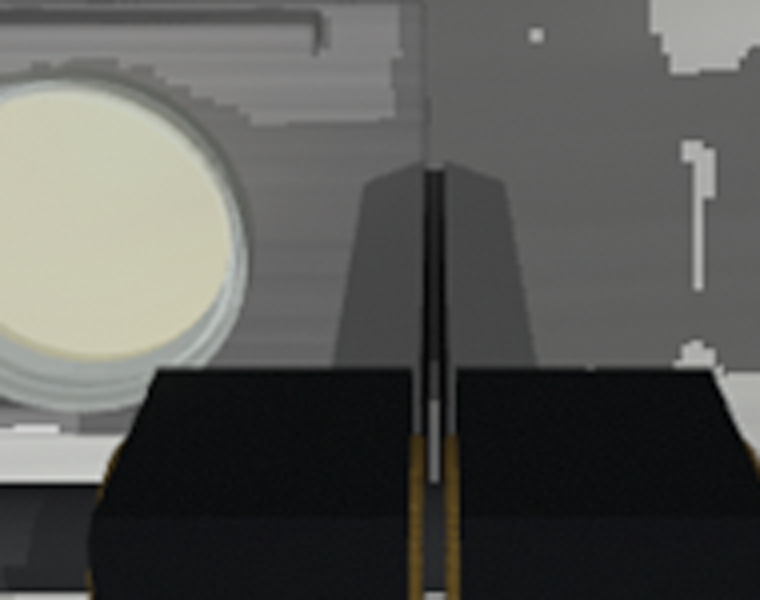

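```bash
python3 -m handwheel '[[[0,-3,0,0.2,0,0,-1],[-3,-3,0,0.2,0,0,-1],[-8,-3,0,0.2,0,0,-1],[-13,-3,0,0.2,0,0,-1],[-17,-3,0,0.2,0,0,-1]]]'
python3 -m handwheel '[[[-4,0,0,0,0,0,-1],[-9,0,0,0,0,0,-1],[-14,0,0,0,0,0,-1],[-19,0,0,0,0,0,-1],[-24,0,0,0,0,0,-1]]]'
python3 tip.py s15.png
```

```text
clock: 12.12
eef_pos: [519.7, 44.8, -5.9]
eef_rot: [-1.57, -0.0, 1.503]
wrist_force: [-0.4, -0.2, 0.1]
finger_gap: 0.5
clock: 12.53
eef_pos: [518.0, 20.3, -5.9]
eef_rot: [-1.57, -0.0, 1.503]
wrist_force: [-0.2, 0.3, 0.2]
finger_gap: 0.3
tcp [518.   20.3  -5.9] n 63 lowest [21.1 21.7 22.4 22.7 22.7 23.9 24.4 25.7 26.  26.2 26.8 27.5]
```

View pics/s15.png

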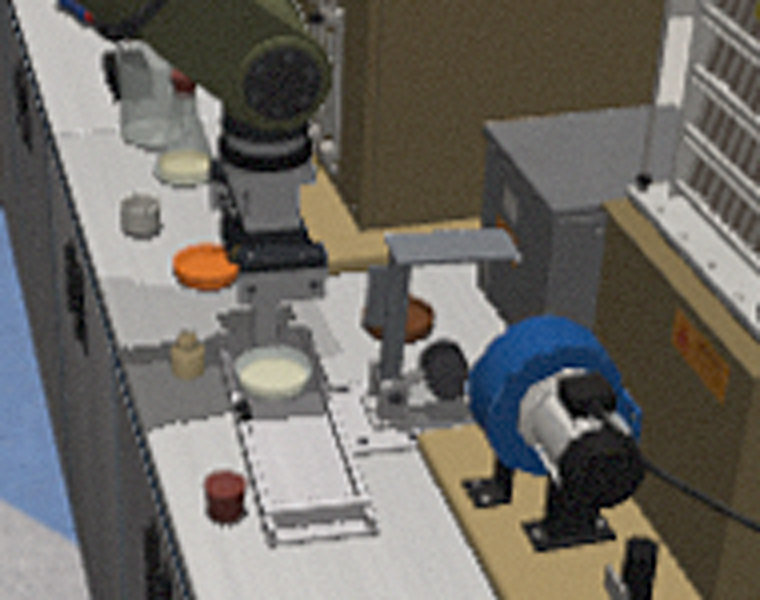

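```bash
python3 -m handwheel '[[[-6,0,0,0,0,0,-1],[-13,0,0,0,0,0,-1],[-20,0,0,0,0,0,-1],[-27,0,0,0,0,0,-1],[-34,0,0,0,0,0,-1]]]'
python3 -m handwheel '[[[-7,0,0,0,0,0,-1],[-14,0,0,0,0,0,-1],[-21,0,0,0,0,0,-1],[-28,0,0,0,0,0,-1],[-35,0,0,0,0,0,-1]]]'
python3 tip.py s16.png
```

```text
clock: 13.0
eef_pos: [515.6, -15.1, -5.9]
eef_rot: [-1.57, -0.0, 1.502]
wrist_force: [-0.2, 0.8, 0.3]
finger_gap: 0.7
clock: 13.42
eef_pos: [513.1, -50.7, -5.9]
eef_rot: [-1.57, -0.0, 1.502]
wrist_force: [-0.4, 0.8, 0.1]
finger_gap: 0.4
tcp [513.1 -50.7  -5.9] n 66 lowest [20.5 20.7 23.1 23.4 24.  24.  24.8 25.8 25.9 25.9 27.7 28.7]
```

View pics/s16.png

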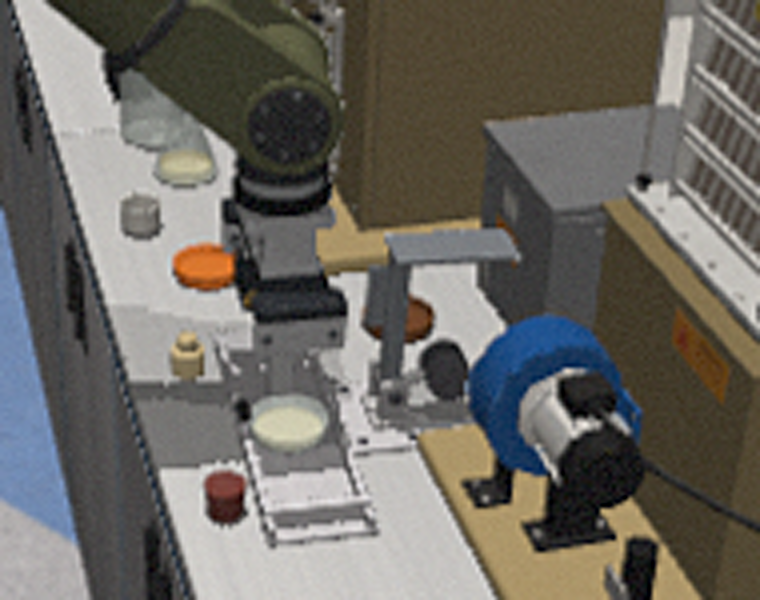

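```bash
python3 -m handwheel '[[[-7,0,0,0,0,0,-1],[-14,0,0,0,0,0,-1],[-21,0,0,0,0,0,-1],[-28,0,0,0,0,0,-1],[-35,0,0,0,0,0,-1]]]'
python3 -m handwheel '[[[-5,0,0,0,0,0,-1],[-10,0,0,0,0,0,-1],[-15,0,0,0,0,0,-1],[-19,0,0,0,0,0,-1],[-22,0,0,0,0,0,-1]]]'
python3 tip.py s17.png
```

```text
clock: 13.88
eef_pos: [510.7, -87.3, -5.9]
eef_rot: [-1.57, -0.0, 1.502]
wrist_force: [-0.2, 0.1, 0.2]
finger_gap: 0.1
clock: 14.3
eef_pos: [509.1, -109.6, -5.9]
eef_rot: [-1.57, -0.0, 1.502]
wrist_force: [-0.3, 0.1, 0.7]
finger_gap: 0.4
tcp [ 509.1 -109.6   -5.9] n 65 lowest [20.9 21.8 22.9 23.7 23.9 24.1 24.3 24.5 24.6 24.7 24.8 24.9]
```

View pics/s17.png

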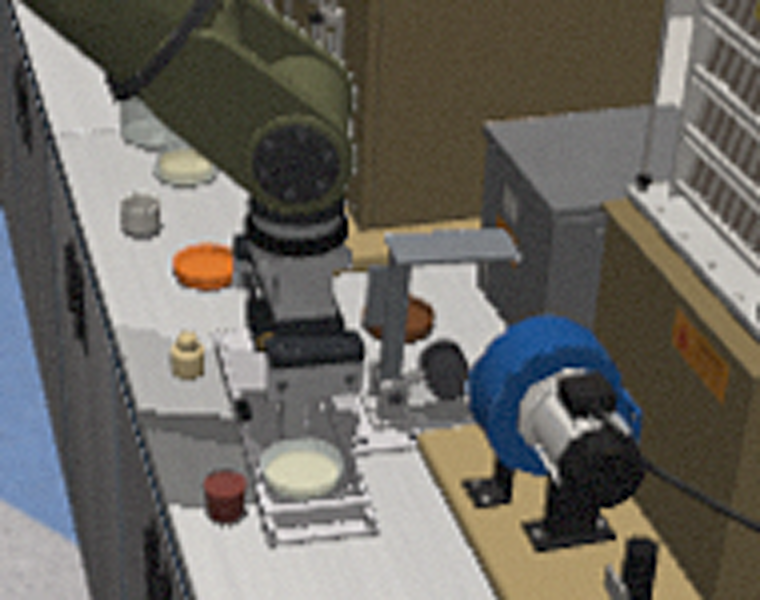

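Still about 15 mm to go, with the body clear of the raised arm. I'll creep forward until the stop gives a force.

```bash
python3 -m handwheel '[[[-3,0,0,0,0,0,-1],[-6,0,0,0,0,0,-1],[-8,0,0,0,0,0,-1],[-10,0,0,0,0,0,-1]]]'
python3 -m handwheel '[[[-1.5,0,0,0,0,0,-1],[-3,0,0,0,0,0,-1]]]'
python3 -m handwheel '[[[-1.5,0,0,0,0,0,-1],[-2.5,0,0,0,0,0,-1]]]'
```

```text
clock: 14.68
eef_pos: [508.4, -120.0, -5.9]
eef_rot: [-1.57, -0.0, 1.502]
wrist_force: [0.8, 0.1, 0.2]
finger_gap: 0.1
clock: 14.85
eef_pos: [508.1, -123.2, -5.9]
eef_rot: [-1.57, -0.0, 1.502]
wrist_force: [-0.4, 0.1, 0.8]
finger_gap: 0.7
clock: 15.02
eef_pos: [508.0, -125.8, -5.9]
eef_rot: [-1.57, -0.0, 1.502]
wrist_force: [-0.4, 0.0, 0.1]
finger_gap: 0.7
```

```bash
python3 -m handwheel '[[[-1.5,0,0,0,0,0,-1],[-2.5,0,0,0,0,0,-1]]]'
python3 tip.py s18.png
```

```text
clock: 15.18
eef_pos: [507.8, -128.5, -5.9]
eef_rot: [-1.57, -0.0, 1.502]
wrist_force: [-0.4, -0.7, -0.2]
finger_gap: 0.5
tcp [ 507.8 -128.5   -5.9] n 59 lowest [20.7 21.8 22.9 26.1 26.2 26.4 27.2 27.2 27.5 28.4 28.5 28.9]
```

View pics/s18.png

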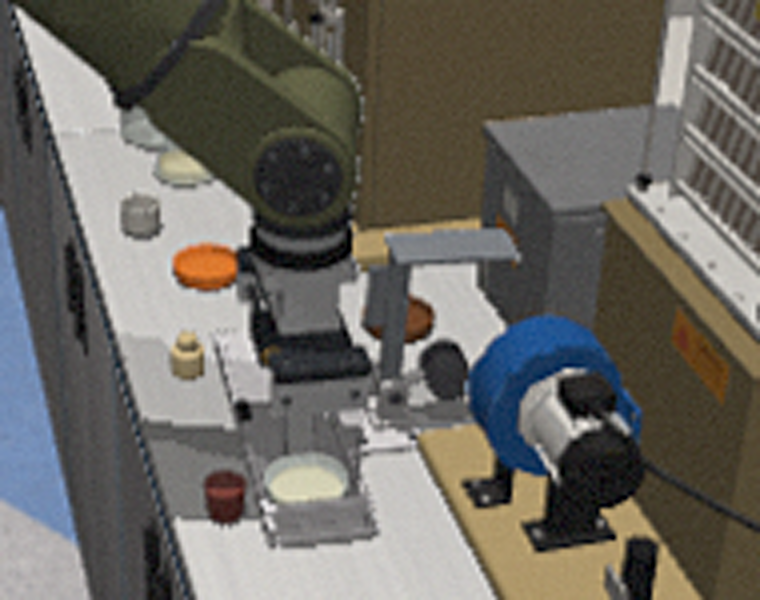

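```bash
for i in 1; do python3 -m handwheel '[[[-1,0,0,0,0,0,-1],[-2,0,0,0,0,0,-1]]]'; done
python3 -m handwheel '[[[-1,0,0,0,0,0,-1],[-2,0,0,0,0,0,-1]]]'
```

```text
clock: 15.4
eef_pos: [507.7, -130.1, -5.9]
eef_rot: [-1.569, -0.001, 1.501]
wrist_force: [1.3, 8.7, 0.7]
finger_gap: 0.2
clock: 15.57
eef_pos: [507.8, -131.0, -5.6]
eef_rot: [-1.57, -0.003, 1.501]
wrist_force: [-5.3, 10.2, 25.9]
finger_gap: 0.5
```

```bash
python3 - <<'E'
from h import *
import cv2
p,d=imaging.camera("wrist");cv2.imwrite("pics/w19.png",cv2.resize(p[180:330,120:310,::-1],None,fx=4,fy=4,interpolation=2))
E
```

```text
(no output)
```

View pics/w19.png

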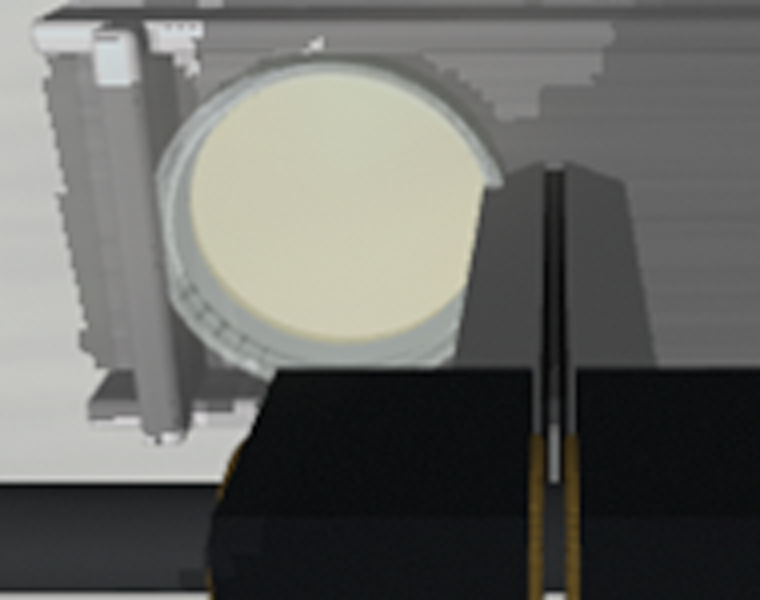

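Force has come up (10 N along the lane) and the dish touches the end stop at (160,230). I'll back off level first, then lift away and check.

```bash
python3 -m handwheel '[[[2,0,0,0,0,0,-1],[5,0,0,0,0,0,-1],[10,0,0,0,0,0,-1],[18,0,0,0,0,0,-1],[25,0,0,0,0,0,-1]]]'
python3 -m handwheel '[[[0,-10,0,0,0,0,-1],[0,-30,0,0,0,0,-1],[0,-60,10,0,0,0,-1],[0,-95,20,0,0,0,-1],[0,-130,30,0,0,0,-1]]]'
python3 -m handwheel '[[[0,-35,30,0,0,0,-1],[0,-70,65,0,0,0,-1],[0,-100,100,0,0,0,-1],[0,-100,120,0,0,0,-1],[0,-100,120,0,0,0,-1]]]'
python3 - <<'E'
from h import *
import cv2
for n,(y,x) in (("side",(120,170)),("scene",(150,170)),("wrist",(150,100))):
    st=read_state()
    p,d=imaging.camera(n); cv2.imwrite(f"pics/{n}20.png",cv2.resize(p[y:y+150,x:x+190,::-1],None,fx=4,fy=4,interpolation=2))
    np.savez(n+"20.npz",p=p,d=d,T=wristT(st))
E
```

```text
clock: 16.03
eef_pos: [509.5, -105.6, -5.2]
eef_rot: [-1.57, -0.002, 1.501]
wrist_force: [0.0, -0.4, -0.1]
finger_gap: 0.4
clock: 16.45
eef_pos: [478.9, -103.5, 126.6]
eef_rot: [-1.569, -0.002, 1.502]
wrist_force: [-0.2, -0.2, 0.4]
finger_gap: 0.5
clock: 16.87
eef_pos: [356.8, -95.2, 230.8]
eef_rot: [-1.575, -0.0, 1.502]
wrist_force: [0.2, 0.9, 0.4]
finger_gap: 0.6
```

View pics/side20.png

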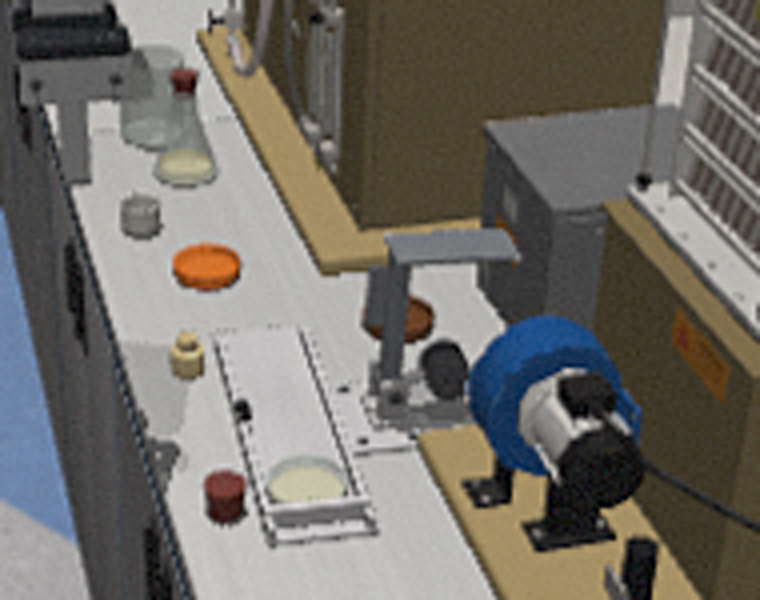

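View pics/scene20.png

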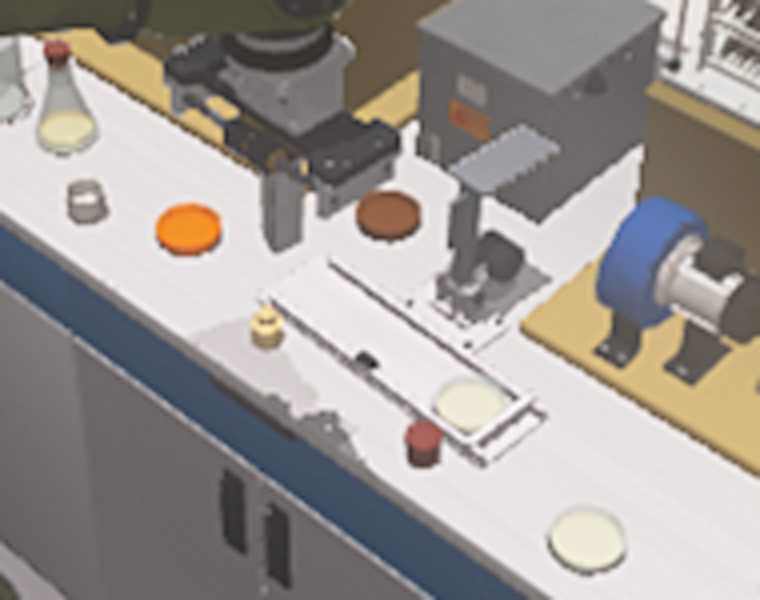

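View pics/wrist20.png

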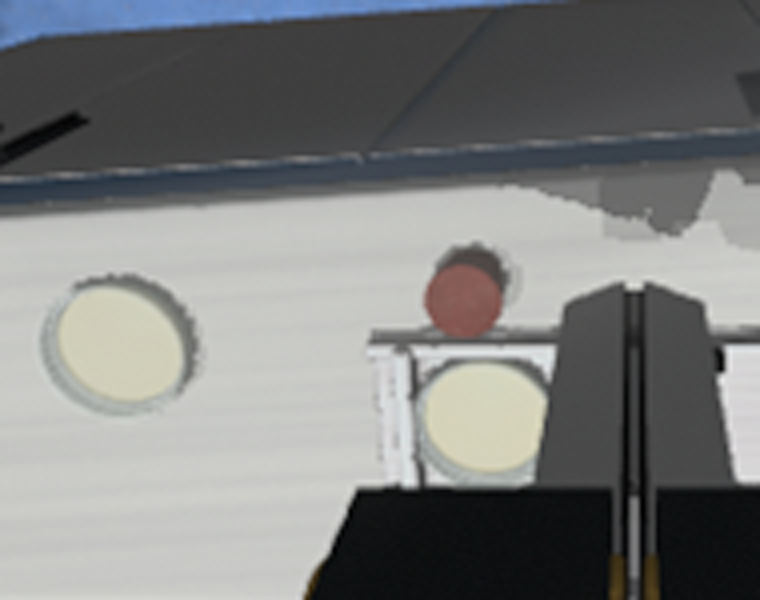

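```bash
python3 - <<'E'
from h import *
import cv2
z=np.load("wrist20.npz");a=z["p"][225:280,185:245,::-1];cv2.imwrite("pics/z1.png",cv2.resize(a,None,fx=10,fy=10,interpolation=0))
c=imaging.get_calibration("wrist");np.set_printoptions(suppress=True,precision=1)
pt=lambda x,y,h:onplane(c,100+x/4,150+y/4,h,z["T"])
print(pt(415,415,15),pt(485,415,19),pt(418,470,6),"wall",pt(410,415,24))
a=np.load("scene20.npz")["p"][235:270,268:312,::-1];cv2.imwrite("pics/z2.png",cv2.resize(a,None,fx=14,fy=14,interpolation=0))
E
```

```text
[ 500.1 -199.2   15. ] [ 500.  -168.4   19. ] [ 532.5 -203.7    6. ] wall [ 495.  -198.9   24. ]
```

View pics/z1.png

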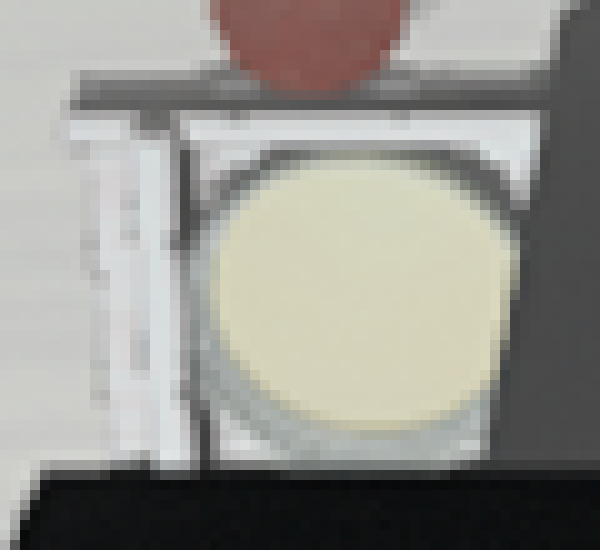

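View pics/z2.png

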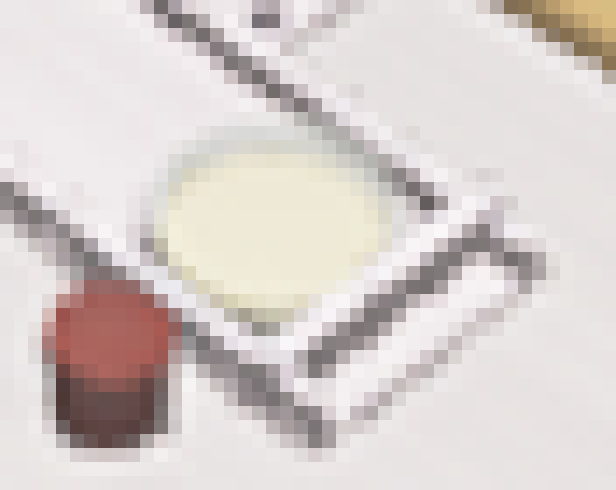

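The dish edge interrupts the shadow line along the stop's face, so the dish is touching it and lying flat. The arm is upright, the bystanders look unmoved and the robot is clear.

```bash
python3 -c "
from cell import order,read_state
s=read_state();print(s['clock'],s['wrist_force']);print(order.sign_off())"
```

```text
17.0167 [0.22974409 0.7638059  0.44172328]
the job is handed in; nothing more can be done
None
```

The barrier arm is up against its stop and the dish is home against the end stop. I handed the job in at 17.0 s, with the robot clear of everything.

- **Barrier:** The first push failed. The tip slid over the top of the plate and the arm dropped back down. The second push, with the tip lower on the plate, took the arm past its balance point. It fell open and was still upright in the last pictures.
- **Dish:** I pushed it along the lane floor with the closed fingertips until the force rose, to 10 N along the lane at the end stop. Then I backed off level before lifting away. In the last wrist and scene views it lies flat and its edge meets the stop's face. Its measured centre (500, -168) matches the bay position I worked out (509, -169) along the lane. Across the lane it is 9 mm off, although the dish has only about 2 mm of play each side there.
- **Other things on the bench:** The weight, stopper, spare dish and look-alikes look unmoved in the before and after pictures; I only compared them by eye. The rest also look untouched where they are in view, but I made no specific check of them.

**Checks that disagreed:**
- **Fingertip height:** With the fingers shut, the tips stood 15 to 20 mm above the reported TCP instead of 8 mm ahead of it. I found this from the side camera's depth after the first slip. I set the push height from that and from a light touch on the lane floor.
- **Forces:** The first contact with the barrier jammed at about 34 N sideways and 21–30 N upward, with a peak reading of about 50 N in total. In the last millimetre against the end stop there was also a 26 N upward reading. Both cleared when I moved off, and the wrist force stayed well below 120 N. I have no separate measure of contact force on the gripper body, but in the pictures only the fingertips were touching.

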